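# Sign the tent-peg set back in with the self-inking stamp

### The arm

A 6-joint arm with a two-finger parallel gripper is mounted at the origin on the work surface. World frame = base frame: x ahead of the robot, y to its left, z up, the work surface at z = 0. Lengths are in mm, angles in rad, forces in N, time in s.
With the tool pointing down it reaches from about 350 to 775 mm from the base axis. Payload 7.3 kg.
Tool frame: the origin (TCP) lies midway between the tips of the shut fingers; the grasp point (between the pads) lies 19 mm behind it (grasp_offset is the z of the grasp point in the tool frame, in mm); z points along the fingers, y is the direction in which the jaws open and shut (so a half turn about z gives the same grasp; the last joint's range is limited). The gripper opens to 92 mm and grips with 3 to 60 N. Pads are 19 mm wide; open, the fingers measure 130 mm over their backs; the gripper's body (75 mm by 190 mm) begins 47 mm behind the grasp point.
Start: joints at [-1.311, 0.342, 1.524, -0, 1.275, -0.146], TCP at [207.27, -482.376, 199.641] pointing down, gripper open.
Joint ranges: [-2.53, 2.53], [-0.77, 2.02], [0.04, 2.7], [-1, 4.14], [0.28, 2.66], [-3.11, 3.11]. Speed limits (rad/s): [2.57, 2.57, 3.14, 3.14, 3.14, 3.14].

### API

Orientations are given as [roll, pitch, yaw] about the fixed x, y, z axes, in that order (R = Rz(yaw) Ry(pitch) Rx(roll)).
In Python, from plant import get_obs, capture, camera_model, close_job, boxes_of, regions_of, place_of, grasp_offset gives the robot as it stands. The module is installed in compiled form; this text tells all that it offers.
- The arm moves only by the tool send_rows, never from a script. Its argument "targets" is a list that holds one entry, the list of rows, each a list of 7 numbers: the turn, a rotation vector about the tool's x, y, z in degrees, then the shift along the tool's x, y, z in mm, then the closure, from -1 (fully open) to 1 (shut). A call has 1 to 5 rows; each row is the pose to reach, as a shift and turn from the pose commanded when the call began, along the tool's axes at that moment; what a row does not reach only later rows make up. A row lasts 1/12 s, in which the tool goes at most 41.7 mm and 7.16 degrees, less where a joint would pass 70% of its speed; a pose out of reach is approached as far as the arm can. A call with a gripper value outside its range is refused whole. The fingers move at their own pace and stop on an object; the grip force is fixed at half the most. Time passes only in rows, so rows that repeat a pose let the fingers close. It gives the time, the measured TCP pose, the force and the opening at its end, in the units of the state.
- get_obs(): the state, without advancing time (a new reading comes with each control period).
- capture(name): name is "scene" or "side" or "wrist"; returns the picture (420x560x3 uint8, red, green, blue); there is no depth.
- camera_model(name): a dict with "K" (3x3 intrinsics, pixels), "world_to_cam" (4x4, takes a point from world to camera coordinates). Camera axes: x right, y up, looking along -z (the intrinsics and any distortion apply to the point x, -y, -z); pixel columns grow to the right and rows downward; lengths in mm; the calibration is good to about 2 mm. The wrist camera is an equidistant fisheye: a pixel r from the principal point sees the ray r / f radians off the axis. A picture is of the moment at which its call begins: read the wrist's pose just before it. camera_model takes no time and is no camera call; for the wrist camera it gives the pose at the moment of the call.
- close_job(): hands the job in, once; it reports no verdict.
Trained networks look in the newest picture that a camera, given by its name, has taken for a name from the list of things; names that differ only in an ending like _2 or _b are one class to them, and where a whole thing is asked for, a point or a joint stands for the part that bears it (a point fixed in the world has none). Each returns a list of dicts, best first, with "conf" (0 to 1); they miss things now and then, are a little off and sometimes report something else, mostly with a low value. They report only what shows in the picture. A call takes as long as a camera call. They do not tell look-alikes from the thing itself.
- boxes_of(label, camera): "location" ([row, column] in pixels, amid what is visible of it).
- regions_of(label, camera): "region" (420x560 bool, what is visible of it) and "location" ([row, column] in pixels, amid what is visible of it).
- place_of(label, camera): "location" ([row, column] in pixels: a listed point, or the origin of a listed thing).
The state is a dict: "time": time; "joint_positions": joint angles; "dq": joint speeds; "tau": joint torques, N m; "tool_pos": TCP position; "tcp_rot": TCP orientation; "contact_force": force on the tool from outside, world axes, zero at the start; "moment": the same for the moment, N m; "grip_width": finger opening in mm.
Only numpy, scipy, OpenCV 4.12 (cv2) and the standard library are available. Lean on these libraries where they do the work, as an engineer would, in place of code of your own. Each camera call takes 0.05 s, during which the arm holds its last target.

### The job

The six tent pegs are back in their rack, so sign the set in: take the self-inking stamp out of its well in the wooden caddy, stand it squarely in the printed box on the slip pad, press its cap straight down until it bottoms against its stop and hold it there for a moment, without leaning on it any harder than that takes. Then let it up and put it gently back in its well, standing flat. Print nowhere but in the box, and leave the mallet, puller hook, tumbler, bottle and torch where they are.

Things in the scene. Friction and masses are not known exactly. Their poses are not given: they have to be found in the camera images.
- stamp_center (a point): Centre of the loose self-inking stamp: on its upright axis, 44 mm above the underside of its frame; x along its long side, z up. 88 mm tall, about 160 g. The grey frame's foot, 62 (x) x 42 (y) x 7 mm, stands on the paper; the sprung black cap slides on the frame. The print (44 x 20 mm) is centred underneath; either way round is right. This point is fixed to the frame.
- stamp_grip (a point): Grip point in the middle of the stamp's black cap, which is 58 (x) x 34 (y) mm with flat sides that run from 36 mm below this point to its flat top 20 mm above it. Grip it across its 34 mm thickness (along y), or press on its top. With the cap up this point is 68 mm above the underside of the foot; it goes down with the cap. Lifted by the cap, the frame comes along.
- stamp_cap (a joint): Stroke of the stamp's sprung cap in m: 0 = up, grows as the cap is pressed down, 0.014 = bottomed on its stop. The return spring resists with about 3 N at first, rising evenly to about 8 N just before the stop (1 to 2 N more where the hand also stops carrying the stamp's weight); at the stop the force rises steeply. The paper is bruised if the stamp bears on the pad with more than 20 N.
- caddy: Wooden desk caddy, fixed to the console, 150 (x) x 92 (y) x 16 mm, origin at the centre of its underside. Sunk in its top are the stamp's well, a square recess with paper clips beside it (towards +x) and a groove with a pen along its +y side.
- well (a point): Centre of the floor of the stamp's well in the caddy, 7 mm above the console; the well is 68 (x) x 48 (y) mm and 9 mm deep with lightly chamfered edges, and the stamp's foot drops into it with about 3 mm to spare all round, its long side along the well's x. The stamp starts in it.
- pad: Cardboard back of a tear-off pad of paper slips, fixed to the console: 115 (x) x 158 (y) x 2 mm, origin at the centre of its underside, on the console. The slips on it, 105 x 148 mm, have a grey bound edge along the +y side. How many are left varies and is not told: their rigid, level top face lies anywhere from 5 to 16 mm above the console, so feel for it or look.
- box (a point): Point on the console (height 0) straight below the centre of the printed rectangular box (thin dark lines, 66 along x by 40 along y mm) that is on the top slip, near the end away from the bound edge, 34 mm from the pad's centre towards -y. The stamp's long side goes along x.
- rack: Slotted wooden rack, fixed to the console, 150 (x) x 176 (y) x 41 mm, holding six aluminium pin pegs 190 mm long lying along x in its slots; origin at the centre of its underside.
- mallet: Bystander: yellow plastic mallet lying loose, 265 mm long, handle towards its -x, head 104 (y) x 46 mm at its +x end, 46 mm high; origin on the console under the handle, 110 mm from the head's centre.
- hook: Bystander: steel peg puller lying loose, T-handle at its -x end, hook at its +x end, 175 mm long, 100 mm wide, 10 mm high; origin underneath, about half-way along.
- tumbler_center (a point): Bystander: centre of a small glass tumbler standing upside down, 68 mm across and 82 mm tall, 41 mm above the console.
- sunscreen: Bystander: white plastic bottle, 52 mm across and 150 mm tall, upright; origin at the centre of its underside.
- torch: Bystander: black metal torch standing on its lens, 40 mm across and 118 mm tall; origin at the centre of its underside.
Mind the look-alikes: they are no part of the job. Of the things like the part that bears stamp_center, leave any that is blue; of the rest the smaller one is meant. There is more than one size of the caddy; the job needs the larger.

How it is judged:
By the outcome, as a careful person would: the job done as asked, in the order asked, and still so for the second after the job is handed in, with the robot touching nothing.
It also fails if it takes over 64 s, if anything falls off the work surface, if the arm or the gripper's body presses on something with over 40 N, if the wrist force passes 120 N, or if a joint passes its speed limit or range.

## Working session

There is one attempt and no reset: what is moved stays moved. The work goes in short steps, Python scripts to look and compute and a tool call to move; the robot and the scene stay as the last step left them, time stands still between calls to the robot, and variables do not carry over. Pictures are saved under pics/ and viewed, and the job is handed in when it is done.

Besides the shell and the picture viewer there is one more tool, called as name([rows], argument=value, ...), one row to a line, values as JSON. send_rows: Moves the arm, as the interface text tells. Its arguments: {"type":"object","properties":{"targets":{"type":"array","items":{"type":"array","items":{"type":"array","items":{"type":"number"}}}}},"required":["targets"]}

```bash
mkdir -p pics; ls
cat > h.py <<'E'
import numpy as np, cv2
from plant import *
def save(n,img): cv2.imwrite('pics/'+n+'.png',cv2.cvtColor(img,cv2.COLOR_RGB2BGR))
E
python3 - <<'E'
from h import *
o=get_obs();print(o)
for c in ['scene','side','wrist']:
    m=camera_model(c);print(c,m)
    save(c+'0',capture(c))
    for l in ['stamp_center','stamp_grip','caddy','well','box','pad']:
        print(l,[(round(d['conf'],2),np.round(d['location']).tolist()) for d in place_of(l,c)])
print(grasp_offset if not callable(grasp_offset) else grasp_offset())
E
```

```text
pics
{'time': 0.0, 'joint_positions': array([-1.31102529e+00,  3.42714862e-01,  1.52500296e+00,  1.82483516e-05,
        1.27538243e+00, -1.45983495e-01]), 'dq': array([-0.00132255,  0.00043259,  0.00025561,  0.0002876 ,  0.00142991,
       -0.00107417]), 'tau': array([ 1.36759852e-03, -4.31240237e+01, -2.44217795e+01,  7.19327736e-02,
        5.60179283e-02, -1.36784188e-04]), 'tool_pos': array([ 207.14483284, -481.93256587,  198.95397276]), 'tcp_rot': array([-3.14010363e+00, -2.36568242e-04,  4.05749033e-01]), 'contact_force': array([-0.27305328,  0.99030917,  0.2775688 ]), 'moment': array([-0.02227159,  0.00450363,  0.04073698]), 'grip_width': 91.35279407575469}
scene {'K': array([[463.07162869,   0.        , 283.52845716],
       [  0.        , 463.07162869, 211.58775435],
       [  0.        ,   0.        ,   1.        ]]), 'world_to_cam': array([[ 5.77073599e-01,  8.16460008e-01,  1.94709226e-02,
        -3.26258605e+02],
       [-5.93235977e-01,  4.02674936e-01,  6.97082471e-01,
         2.68354616e+02],
       [ 5.61299507e-01, -4.13818742e-01,  7.16726525e-01,
        -1.802
[... 1232 characters left out ...]
]), (0.7, [323.0, 210.0])]
box [(0.88, [190.0, 296.0])]
pad [(0.97, [190.0, 309.0]), (0.15, [156.0, 312.0])]
wrist {'K': array([[325.1922621 ,   0.        , 284.26918078],
       [  0.        , 325.1922621 , 208.06272026],
       [  0.        ,   0.        ,   1.        ]]), 'world_to_cam': array([[ 3.94947654e-01, -9.18703622e-01,  6.95117116e-05,
        -5.24842032e+02],
       [ 8.88200639e-01,  3.81815185e-01, -2.55571496e-01,
         3.16588138e+01],
       [ 2.34767918e-01,  1.00999103e-01,  9.66790156e-01,
        -3.90063138e+02],
       [ 0.00000000e+00,  0.00000000e+00,  0.00000000e+00,
         1.00000000e+00]])}
stamp_center []
stamp_grip []
caddy []
well []
box []
pad []
-18.8
```

View pics/scene0.png

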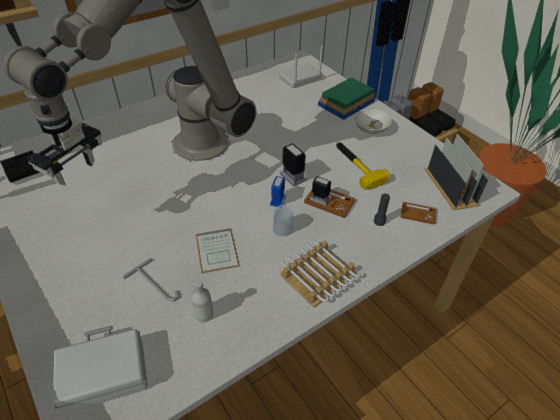

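View pics/side0.png

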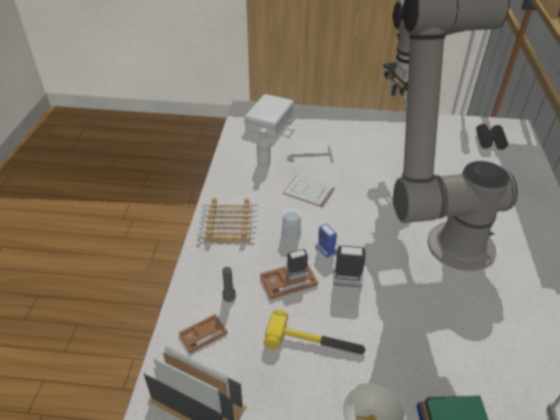

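View pics/wrist0.png

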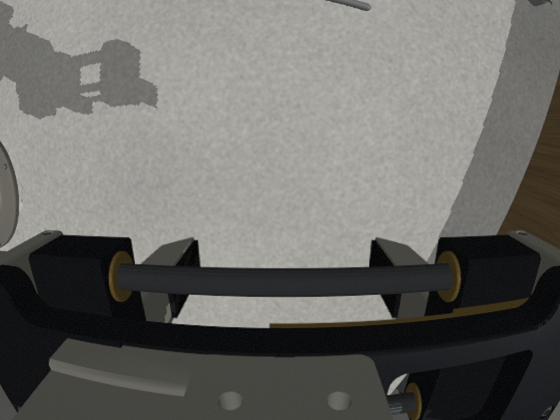

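The target is the small black stamp in the larger caddy, at scene (190,320) and side (263,297). The blue stamp is at scene (190,277) and the bigger black one at (160,293). The pad is at scene (251,217).

```bash
cat >> h.py <<'E'
def ray(c,rc,M=None):
    M=M or camera_model(c);K=M['K'];T=M['world_to_cam'];R=T[:3,:3];o=-R.T@T[:3,3]
    u=(rc[1]-K[0,2])/K[0,0];v=(rc[0]-K[1,2])/K[1,1]
    if c=='wrist':
        th=np.hypot(u,v);s=np.sin(th)/max(th,1e-9);d=np.array([u*s,-v*s,-np.cos(th)])
    else: d=np.array([u,-v,-1.])
    d=R.T@d;return o,d/np.linalg.norm(d)
def atz(c,rc,z,M=None):
    o,d=ray(c,rc,M);return o+d*(z-o[2])/d[2]
def tri(*obs):
    A=np.zeros((3,3));b=np.zeros(3);L=[]
    for o in obs:
        p,d=ray(*o);P=np.eye(3)-np.outer(d,d);A+=P;b+=P@p;L.append((p,d))
    x=np.linalg.solve(A,b);return x,[np.linalg.norm((np.eye(3)-np.outer(d,d))@(x-p)) for p,d in L]
def proj(c,X,M=None):
    M=M or camera_model(c);K=M['K'];T=M['world_to_cam'];p=T[:3,:3]@np.array(X)+T[:3,3];q=np.array([p[0],-p[1],-p[2]])
    if c=='wrist':
        r=np.hypot(q[0],q[1]);th=np.arctan2(r,q[2]);u,v=q[:2]/max(r,1e-9)*th
    else: u,v=q[:2]/q[2]
    return np.array([K[1,1]*v+K[1,2],K[0,0]*u+K[0,2]])
E
python3 - <<'E'
from h import *
for n,a,b in [('grip',(185,319),(259,296)),('center',(191,324),(264,297)),('well',(201,320),(272,298)),('caddy',(202,332),(285,290)),('box',(258,218),(190,296)),('pad',(251,217),(190,309)),('blue',(190,277),(239,327)),('big',(156,292),(258,351))]:
    print(n,tri(('scene',a),('side',b)))
print('caddy corners',[np.round(atz('scene',p,16)) for p in [(187,317),(200,306),(215,347),(199,355)]])
for c,r in (('scene',(120,180,270,370)),('side',(160,310,180,380))):
    im=capture(c)
    s=im[r[0]:r[0]+140,r[2]-0:r[2]+0+190] if c=='scene' else im[r[0]:r[1],r[2]:r[3]]
    save('z_'+c,cv2.resize(s,None,fx=4,fy=4,interpolation=cv2.INTER_CUBIC))
E
```

```text
grip (array([514.82473084, 182.22761227,  71.39540289]), [np.float64(3.8998433543837554), np.float64(3.899843354383638)])
center (array([519.58562634, 190.88543363,  51.14339989]), [np.float64(6.393450298452163), np.float64(6.393450298452199)])
well (array([515.62077061, 181.69398939,   5.66429803]), [np.float64(6.023199328116301), np.float64(6.023199328116502)])
caddy (array([534.40220576, 222.46735775,  -7.63339269]), [np.float64(4.552312094033986), np.float64(4.5523120940342245)])
box (array([ 544.6263378 , -221.48109978,   -2.50178876]), [np.float64(7.764961807585523), np.float64(7.764961807585405)])
pad (array([ 507.08119419, -214.08418801,   -0.89852345]), [np.float64(3.859798970138905), np.float64(3.8597989701391135)])
blue (array([430.50308754,  67.51558291,  46.28054601]), [np.float64(0.1593358193159506), np.float64(0.15933581931582536)])
big (array([358.84050221, 180.89626536,  92.12711051]), [np.float64(1.098443253759034), np.float64(1.0984432537591995)])
caddy corners [array([469., 210.,  16.]), array([500., 139.,  16.]), array([632., 208.,  16.]), array([589., 281.,  16.])]
```

View pics/z_scene.png

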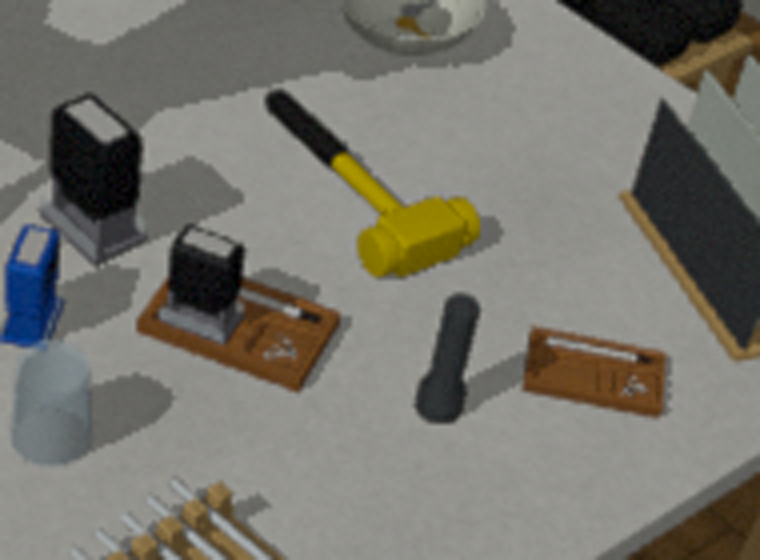

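View pics/z_side.png

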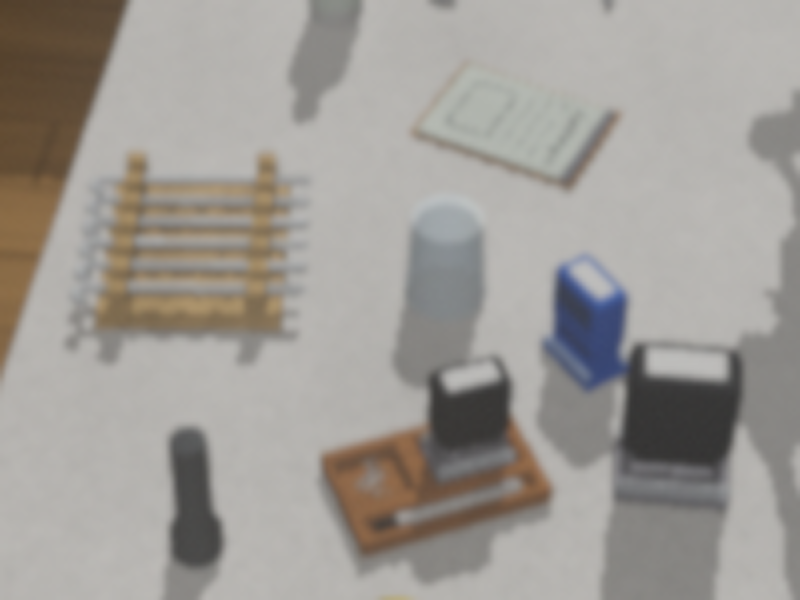

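```bash
cat >> h.py <<'E'
from scipy.spatial.transform import Rotation as Rn
def tool():
    o=get_obs();return o,Rn.from_euler('xyz',o['tcp_rot']).as_matrix()
def go(p,yaw=None):
    o,R=tool();d=R.T@(np.array(p)-o['tool_pos'])
    r=np.zeros(3)
    if yaw is not None: r=Rn.from_matrix(R.T@Rn.from_euler('xyz',[np.pi,0,yaw]).as_matrix()).as_rotvec(degrees=True)
    print('t',round(o['time'],2),'pos',o['tool_pos'].round(1),'rot',o['tcp_rot'].round(4),'F',o['contact_force'].round(1),'w',round(o['grip_width'],1))
    print('turn',r.round(2),'shift',d.round(1), 'rows',np.linalg.norm(d)/41.7,np.linalg.norm(r)/7.16)
E
python3 - <<'E'
from h import *
o,R=tool();T=camera_model('wrist')['world_to_cam'];cp=-T[:3,:3].T@T[:3,3]
print(R.T@(cp-o['tool_pos']), 'viewdir',R.T@(-T[2,:3]),'right',R.T@T[0,:3])
for n,p in dict(bottle=(300,202),tumbler=(225,284),rack=(275,320)).items(): print(n,atz('scene',p,20))
for c,ps,z in [('scene',[(234,199),(229,237),(270,203),(263,239)],10),('side',[(178,296),(199,334),(192,284),(206,322)],10)]:
    print([atz(c,p,z).round() for p in ps])
go([420,-214,280],1.4)
E
```

```text
[  69.16745068   -0.20656836 -185.57298549] viewdir [-2.55569405e-01 -4.11100359e-05  9.66790710e-01] right [2.20758423e-04 9.99999971e-01 1.00879262e-04]
bottle [ 656.28163927 -340.46473629   20.        ]
tumbler [554.35611335   9.1523761   20.        ]
rack [774.15716785 -18.22134116  20.        ]
[array([ 428., -229.,   10.]), array([ 477., -119.,   10.]), array([ 559., -286.,   10.]), array([ 597., -186.,   10.])]
[array([ 555., -267.,   10.]), array([ 414., -167.,   10.]), array([ 591., -183.,   10.]), array([ 454., -125.,   10.])]
t 1.15 pos [ 207.3 -482.4  199.7] rot [ 3.1414 -0.      0.4058] F [-0.3 -0.2  0.4] w 91.6
turn [ 1.000e-02  0.000e+00 -5.696e+01] shift [ 301.4 -162.6  -80.4] rows 8.435556156379894 7.955872571851448
```

Run:
```python
from h import *
go([480,-265,200],1.12)
```

```text
t 1.15 pos [ 207.3 -482.4  199.7] rot [ 3.1414 -0.      0.4058] F [-0.3 -0.2  0.4] w 91.6
turn [ 1.000e-02  0.000e+00 -4.092e+01] shift [336.4 -92.1  -0.4] rows 8.363511796734088 5.715255531899882
```

send_rows([
  [[0,0,-7,38,-10.5,0,-1],[0,0,-14,76,-21,0,-1],[0,0,-20,114,-31,0,-1],[0,0,-20.5,152,-42,0,-1],[0,0,-20.5,168,-46,0,-1]],
])

```text
time: 1.57
tool_pos: [346.2, -370.8, 199.8]
tcp_rot: [3.141, -0.001, 0.767]
contact_force: [0.1, 0.3, -0.4]
grip_width: 91.9
```

Run:
```python
from h import *
go([480,-265,200],1.12)
```

```text
t 1.57 pos [ 346.2 -370.8  199.8] rot [ 3.1415e+00 -1.5000e-03  7.6690e-01] F [ 0.1  0.3 -0.4] w 91.9
turn [ 2.000e-02 -8.000e-02 -2.023e+01] shift [169.7  16.7   0. ] rows 4.09000989633598 2.8257305840688662
```

send_rows([
  [[0,0,-7,40,4,0,-1],[0,0,-14,80,8,0,-1],[0,0,-20,120,12,0,-1],[0,0,-20,165,16,0,-1],[0,0,-20,169,16.5,0,-1]],
])

```text
time: 1.98
tool_pos: [480.9, -264.8, 199.6]
tcp_rot: [3.14, -0.002, 1.117]
contact_force: [-1.1, 0.4, 0.1]
grip_width: 92.0
```

Run:
```python
from h import *
import pickle
o=get_obs();M=camera_model('wrist');im=capture('wrist');save('w1',im);pickle.dump((M,im),open('w1.pkl','wb'))
print(o['tool_pos'],o['tcp_rot'],o['dq'].round(3))
for l in ['box','pad']:
    for d in place_of(l,'wrist'): print(l,d['conf'],d['location'],atz('wrist',d['location'],8,M))
```

```text
[ 480.86762379 -264.75985034  199.61578652] [ 3.14026355e+00 -2.03196991e-03  1.11732274e+00] [ 0.086  0.048 -0.063 -0.05   0.034  0.088]
box 0.73 [134.0, 311.8] [ 535.35869805 -226.59549912    8.        ]
pad 0.59 [132.2, 281.4] [ 504.66809698 -209.5443033     8.        ]
```

View pics/w1.png

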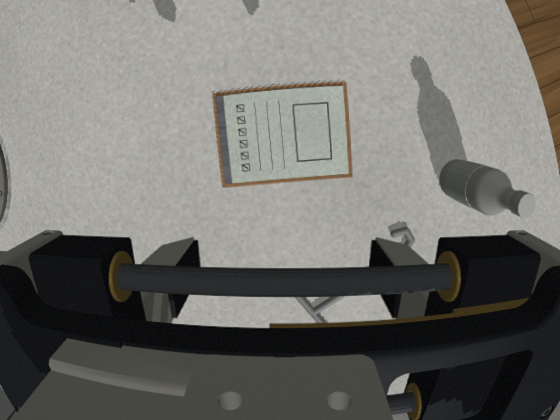

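Run:
```python
from h import *
import pickle
M,im=pickle.load(open('w1.pkl','rb'))
save('w1z',cv2.resize(im[72:197,205:365],None,fx=5,fy=5,interpolation=cv2.INTER_CUBIC))
```

```text
(no output)
```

View pics/w1z.png

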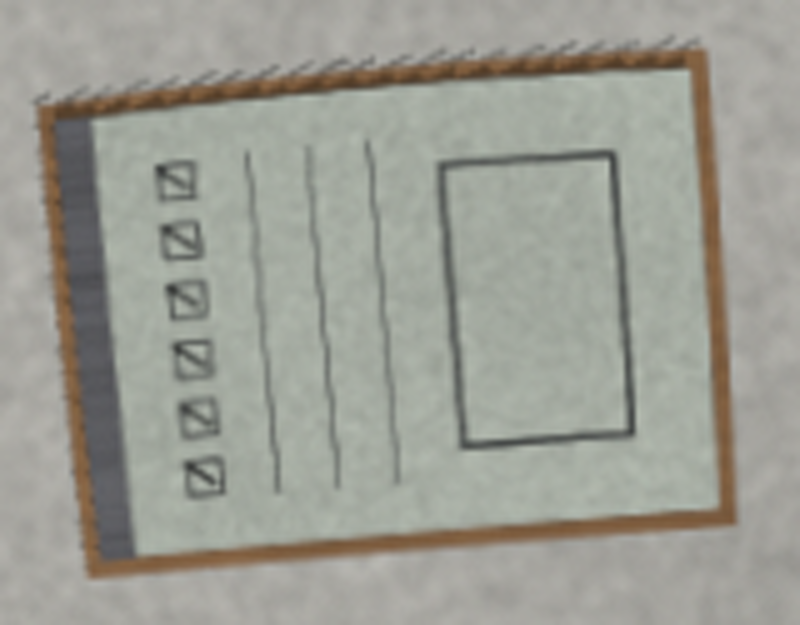

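```bash
cat > fitpad.py <<'E'
from h import *
import pickle,sys
from scipy.optimize import least_squares
M,im=pickle.load(open('w1.pkl','rb'))
f=lambda P,o: [(( y+.5)/5-.5+o[0],(x+.5)/5-.5+o[1]) for x,y in P]
box=f([(441,162),(613,152),(632,434),(463,446)],(72,205))
sl=f([(55,118),(690,68),(720,509),(100,558)],(72,205))
cb=f([(40,107),(707,50),(735,523),(90,577)],(72,205))
# pad frame: x up image, y left
B=[(33,20),(33,-20),(-33,-20),(-33,20)]
S=[(52.5,74),(52.5,-74),(-52.5,-74),(-52.5,74)]
C=[(57.5,79),(57.5,-79),(-57.5,-79),(-57.5,79)]
def model(p):
    x,y,a,z=p;c,s=np.cos(a),np.sin(a);out=[]
    for pts,obs,off,h in ((B,box,-34,z),(S,sl,0,z),(C,cb,0,2)):
        for q,o in zip(pts,obs):
            qx,qy=q[0],q[1]+off
            out+=list(proj('wrist',(x+c*qx-s*qy,y+s*qx+c*qy,h),M)-o)
    return np.array(out)
if __name__=='__main__':
    r=least_squares(model,[505,-210,1.1,8],loss='soft_l1');print(r.x,np.abs(r.fun).reshape(-1,2).round(2).tolist())
    J=r.jac;print('sd',np.sqrt(np.diag(np.linalg.inv(J.T@J)))*.3)
    x,y,a,z=r.x;print('box',x+34*np.sin(a),y-34*np.cos(a))
    print([atz('wrist',o,z,M)[:2].round(1) for o in box],np.mean([atz('wrist',o,z,M)[:2] for o in box],0))
E
python3 fitpad.py
```

```text
[ 505.51223301 -211.74955713    1.19936284    6.98927645] [[0.36, 0.09], [0.15, 0.06], [0.14, 0.1], [0.07, 0.02], [0.33, 0.11], [0.26, 0.35], [0.03, 0.07], [0.2, 0.19], [0.68, 0.49], [0.45, 0.01], [0.4, 0.34], [0.06, 0.6]]
sd [0.10981454 0.11386391 0.00136407 0.69099952]
box 537.1937055556082 -224.08990952741405
[array([ 530.8, -185.7]), array([ 567.8, -200.4]), array([ 543.7, -262.2]), array([ 506.6, -247.7])] [ 537.21649974 -224.00307867]
```

Run:
```python
from h import *
go([452,148,200],.5)
```

```text
t 2.13 pos [ 477.  -268.5  199.4] rot [-3.1410e+00  5.0000e-04  1.1144e+00] F [-0.1 -0.2 -0.2] w 92.0
turn [-2.00e-02  4.00e-02  3.52e+01] shift [ 362.9 -206.    -0.7] rows 10.006066760499127 4.9167658736046915
```

send_rows([
  [[0,0,7,36,-20,0,-1],[0,0,14,72,-41,0,-1],[0,0,21,108,-61,0,-1],[0,0,28,144,-82,0,-1],[0,0,35,180,-102,0,-1]],
])

```text
time: 2.55
tool_pos: [464.5, -73.7, 199.7]
tcp_rot: [3.141, 0.0, 0.522]
contact_force: [0.8, -1.1, -0.4]
grip_width: 91.6
```

Run:
```python
from h import *
go([452,148,200],.5)
```

```text
t 2.55 pos [464.5 -73.7 199.7] rot [3.1412e+00 4.0000e-04 5.2180e-01] F [ 0.8 -1.1 -0.4] w 91.6
turn [0.02 0.02 1.25] shift [  99.7 -198.5   -0.4] rows 5.325782251014506 0.17460893111087672
```

send_rows([
  [[0,0,1,18,-36,0,-1],[0,0,1,36,-73,0,-1],[0,0,1,54,-110,0,-1],[0,0,1,72,-146,0,-1],[0,0,1,90,-180,0,-1]],
])

```text
time: 2.97
tool_pos: [451.8, 127.2, 199.9]
tcp_rot: [3.141, -0.0, 0.51]
contact_force: [0.6, -0.7, -0.7]
grip_width: 91.6
```

send_rows([
  [[0,0,0,0,0,0,-1],[0,0,0,0,0,0,-1],[0,0,0,0,0,0,-1]],
])

```text
time: 3.22
tool_pos: [452.4, 125.6, 199.6]
tcp_rot: [3.141, 0.0, 0.512]
contact_force: [-0.4, -0.8, 0.8]
grip_width: 91.8
```

Run:
```python
from h import *
import pickle
o=get_obs();M=camera_model('wrist');im=capture('wrist');save('w2',im);pickle.dump((M,im),open('w2.pkl','wb'))
print(o['tool_pos'],o['tcp_rot'],o['dq'].round(3))
for l,z in [('stamp_grip',75),('stamp_center',51),('caddy',0),('well',7)]:
    for d in place_of(l,'wrist'): print(l,d['conf'],d['location'],atz('wrist',d['location'],z,M))
```

```text
[452.44617989 125.58895846 199.60653109] [3.14083482e+00 4.45276469e-04 5.12037057e-01] [-0.026  0.    -0.001  0.002 -0.     0.004]
stamp_grip 0.91 [235.4, 322.0] [434.9486351   71.78277101  75.        ]
stamp_grip 0.8 [249.5, 187.6] [351.44806524 186.31443073  75.        ]
stamp_grip 0.72 [107.9, 262.0] [515.95201229 185.38077476  75.        ]
stamp_center 0.84 [231.0, 319.2] [431.79480898  70.32417362  51.        ]
caddy 0.94 [88.2, 254.3] [533.0017351  211.01364079   0.        ]
well 0.21 [165.0, 417.4] [554.29647474  -6.14576225   7.        ]
```

View pics/w2.png

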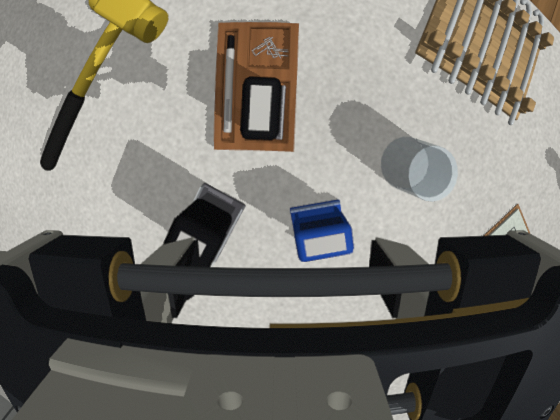

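Run:
```python
from h import *
import pickle
M,im=pickle.load(open('w2.pkl','rb'))
save('w2z',cv2.resize(im[15:160,200:310],None,fx=4,fy=4,interpolation=cv2.INTER_CUBIC))
```

```text
(no output)
```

View pics/w2z.png

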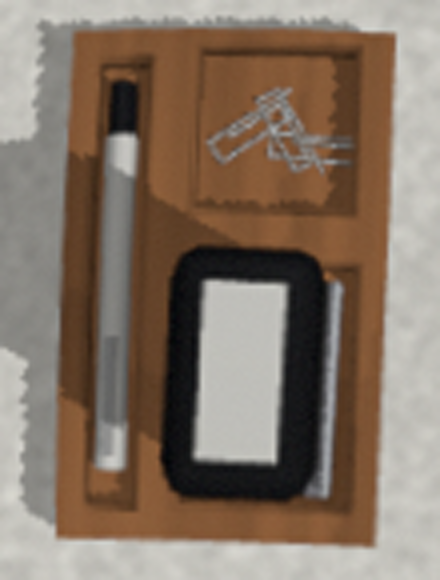

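Run:
```python
from h import *
import pickle
from scipy.optimize import least_squares
M,im=pickle.load(open('w2.pkl','rb'))
f=lambda P: [((y+.5)/4-.5+15,(x+.5)/4-.5+200) for x,y in P]
cd=f([(75,30),(396,35),(375,546),(57,538)]);lb=f([(203,281),(291,285),(279,465),(194,461)])
C=[(75,46),(75,-46),(-75,-46),(-75,46)]
def res(p):
    x,y,a=p[:3];c,s=np.cos(a),np.sin(a)
    return np.concatenate([proj('wrist',(x+c*q[0]-s*q[1],y+s*q[0]+c*q[1],16),M)-o for q,o in zip(C,cd)])
r=least_squares(res,[530,210,.5]);print(r.x,r.fun.round(2))
L=np.array([atz('wrist',o,95,M)[:2] for o in lb]);print(L,L.mean(0))
d=(L[0]+L[1]-L[2]-L[3]);print('len',np.linalg.norm(d)/2,np.arctan2(d[1],d[0]))
x,y,a=r.x;v=L.mean(0)-[x,y];c,s=np.cos(a),np.sin(a);print('in caddy',c*v[0]+s*v[1],-s*v[0]+c*v[1])
go([*L.mean(0),140],a)
```

```text
[5.36552515e+02 2.10108263e+02 4.73102183e-01] [ 0.19 -0.05 -0.47  0.2   0.25  0.21  0.02 -0.36]
[[528.99254177 202.91867567]
 [537.41348672 185.39558639]
 [500.93766065 168.02267239]
 [492.66148876 185.04624206]] [515.00129447 185.34579413]
len 40.444641699064576 0.45084174419514433
in caddy -30.46703102743185 -12.222724453276456
t 3.47 pos [452.7 125.7 199.6] rot [3.1413e+00 1.0000e-04 5.1060e-01] F [ 0.   0.2 -0.8] w 91.8
turn [0.01 0.01 2.15] shift [ 83.5 -21.6  59.6] rows 2.514590686249284 0.300464961530491
```

send_rows([
  [[0,0,1.5,35,-9,20,-1],[0,0,3,70,-18,40,-1],[0,0,3,83.5,-21.5,55,-1],[0,0,3,83.5,-21.5,55,-1],[0,0,3,83.5,-21.5,55,-1]],
])

```text
time: 3.88
tool_pos: [514.1, 186.2, 143.5]
tcp_rot: [-3.141, 0.003, 0.461]
contact_force: [-0.8, -1.4, 0.4]
grip_width: 92.1
```

Run:
```python
from h import *
go([515,185.3,56],.46)
import pickle
M=camera_model('wrist');im=capture('wrist');save('w3',im)
save('s3',cv2.resize(capture('side')[200:340,200:400],None,fx=4,fy=4,interpolation=cv2.INTER_CUBIC))
```

```text
t 3.88 pos [514.1 186.2 143.5] rot [-3.1412e+00  3.0000e-03  4.6080e-01] F [-0.8 -1.4  0.4] w 92.1
turn [-0.02  0.17  0.04] shift [ 0.7  1.2 87.5] rows 2.0987115214081333 0.025351060094399025
```

View pics/w3.png

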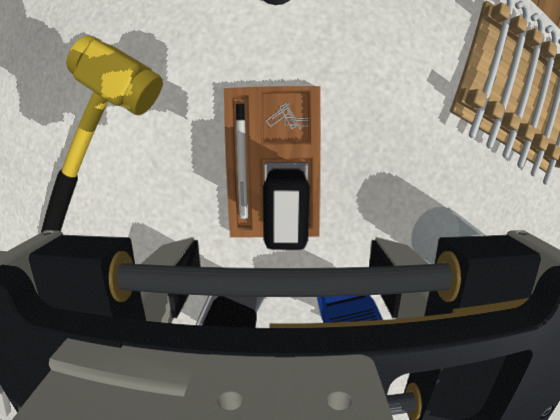

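View pics/s3.png

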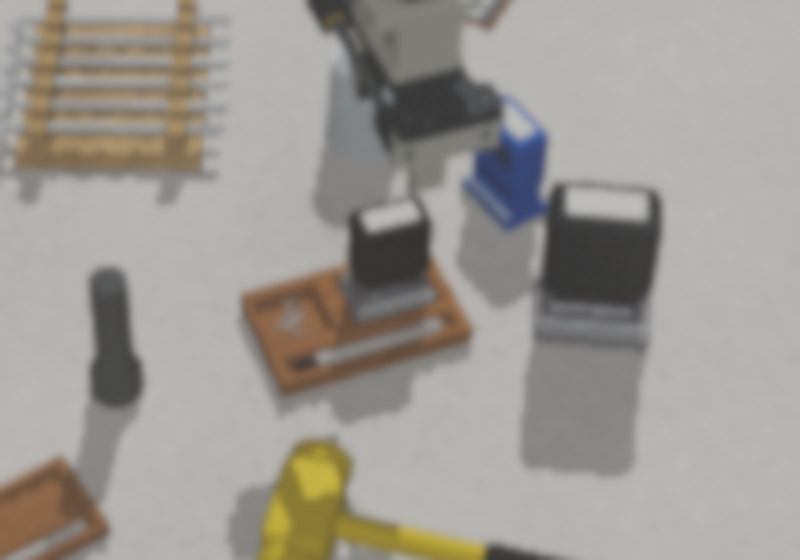

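Run:
```python
from h import *
M=camera_model('wrist');o=get_obs();print(o['tool_pos'],o['tcp_rot'])
im=cv2.imread('pics/w3.png');cv2.imwrite('pics/w3z.png',cv2.resize(im[150:260,220:330],None,fx=5,fy=5,interpolation=cv2.INTER_CUBIC))
```

```text
[514.49615342 185.93302999 145.31439673] [ 3.14117565e+00 -1.96513642e-04  4.60056378e-01]
```

View pics/w3z.png

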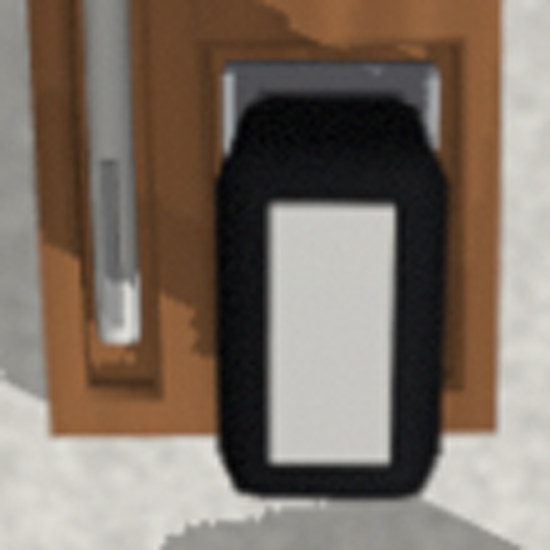

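Run:
```python
from h import *
M=camera_model('wrist')
L=np.array([atz('wrist',((y+.5)/5-.5+150,(x+.5)/5-.5+220),95,M)[:2] for x,y in [(268,203),(398,204),(392,465),(268,465)]])
print(L,L.mean(0));d=L[0]+L[1]-L[2]-L[3];print(np.arctan2(d[1],d[0]),np.linalg.norm(d)/2)
go([*L.mean(0),56],.46)
```

```text
[[529.16487525 202.52104507]
 [537.58762016 185.19847118]
 [500.45724222 167.25277272]
 [491.92307169 184.48505071]] [514.78320233 184.86433492]
0.4506085206828462 41.30951343078789
t 3.98 pos [514.5 185.9 145.3] rot [ 3.1412e+00 -2.0000e-04  4.6010e-01] F [ 0.1 -0.3  0. ] w 91.7
turn [ 0.02 -0.01  0.  ] shift [-0.2  1.  89.3] rows 2.1419964387251955 0.0037163433377580078
```

send_rows([
  [[0,0,0.5,0,1,25,-1],[0,0,0.5,0,1,50,-1],[0,0,0.5,0,1,75,-1],[0,0,0.5,0,1,88,-1],[0,0,0.5,0,1,88,-1]],
])

```text
time: 4.4
tool_pos: [513.2, 184.7, 55.2]
tcp_rot: [-3.141, 0.004, 0.451]
contact_force: [-0.3, -0.1, -0.9]
grip_width: 91.9
```

send_rows([
  [[0,0,0,0,0,0,0],[0,0,0,0,0,0,0.3],[0,0,0,0,0,0,0.5],[0,0,0,0,0,0,1],[0,0,0,0,0,0,1]],
])

```text
time: 4.82
tool_pos: [515.6, 186.0, 57.6]
tcp_rot: [3.141, -0.002, 0.452]
contact_force: [0.7, -0.8, -1.2]
grip_width: 63.1
```

send_rows([
  [[0,0,0,0,0,0,1],[0,0,0,0,0,0,1],[0,0,0,0,0,0,1],[0,0,0,0,0,0,1],[0,0,0,0,0,0,1]],
])

```text
time: 5.23
tool_pos: [515.1, 185.9, 56.5]
tcp_rot: [3.141, 0.0, 0.452]
contact_force: [-0.1, 0.4, 1.0]
grip_width: 33.5
```

Run:
```python
from h import *
go([515,185.3,156],.46); save('w4',capture('wrist'))
```

```text
t 5.23 pos [515.1 185.9  56.5] rot [3.1414e+00 1.0000e-04 4.5220e-01] F [-0.1  0.4  1. ] w 33.5
turn [ 0.01  0.01 -0.45] shift [ -0.4   0.6 -99.5] rows 2.3850661448670456 0.06250554277632382
```

View pics/w4.png

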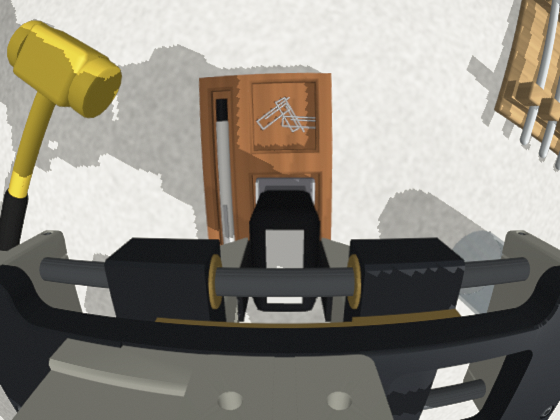

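send_rows([
  [[0,0,0,0,0,-5,1],[0,0,0,0,0,-15,1],[0,0,0,0,0,-40,1],[0,0,0,0,0,-75,1],[0,0,0,0,0,-110,1]],
])

```text
time: 5.7
tool_pos: [514.3, 185.8, 168.0]
tcp_rot: [-3.141, 0.002, 0.452]
contact_force: [0.4, 0.4, -1.0]
grip_width: 34.0
```

Run:
```python
from h import *
go([537.2,-224,166],1.2); save('w5',capture('wrist'));
s=capture('side')
save('s5',cv2.resize(s[160:320,200:400],None,fx=4,fy=4,interpolation=cv2.INTER_CUBIC))
```

```text
t 5.7 pos [514.3 185.8 168. ] rot [-3.1412e+00  1.9000e-03  4.5210e-01] F [ 0.4  0.4 -1. ] w 34.0
turn [ -0.06   0.09 -42.85] shift [-158.4  378.7    2.1] rows 9.843682446898148 5.984859780624379
```

View pics/w5.png

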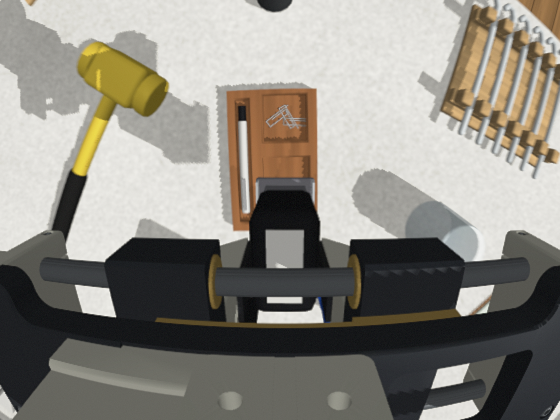

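View pics/s5.png

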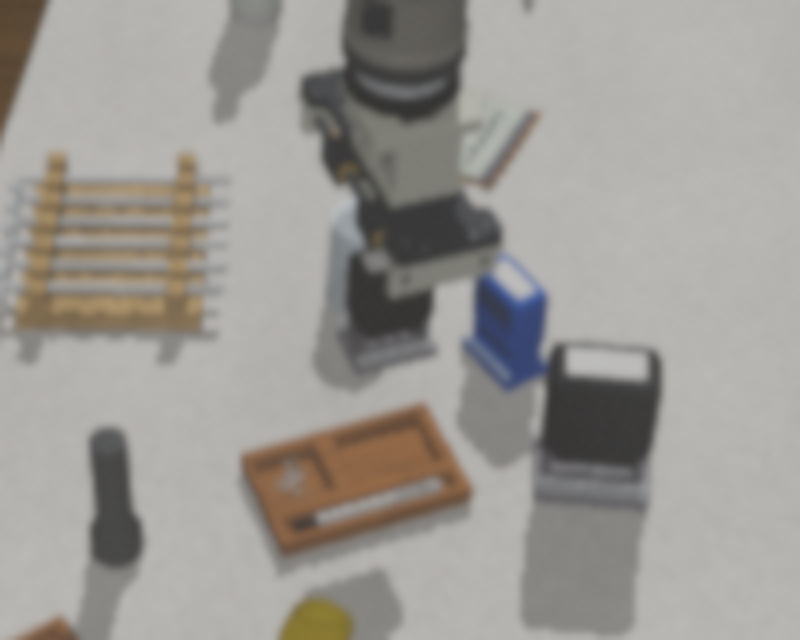

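send_rows([
  [[0,0,-2,-6,14,0,1],[0,0,-5,-16,38,0,1],[0,0,-9,-28,67,0,1],[0,0,-13,-41,97,0,1],[0,0,-17,-53,127,0,1]],
])

```text
time: 6.22
tool_pos: [522.3, 47.5, 166.6]
tcp_rot: [-3.141, 0.0, 0.753]
contact_force: [1.1, 0.0, -1.5]
grip_width: 33.4
```

Run:
```python
from h import *
go([537.2,-224,166],1.2)
```

```text
t 6.22 pos [522.3  47.5 166.6] rot [-3.1413e+00  4.0000e-04  7.5310e-01] F [ 1.1  0.  -1.5] w 33.4
turn [-2.00e-02  2.00e-02 -2.56e+01] shift [-174.8  208.3    0.6] rows 6.519906553825587 3.5758674629125125
```

send_rows([
  [[0,0,-3,-20,24,0,1],[0,0,-6,-42,50,0,1],[0,0,-9,-65,77,0,1],[0,0,-12,-88,105,0,1],[0,0,-15,-110,131,0,1]],
])

```text
time: 6.63
tool_pos: [531.0, -124.1, 166.6]
tcp_rot: [-3.141, 0.0, 1.013]
contact_force: [-0.5, 0.1, -0.7]
grip_width: 33.8
```

Run:
```python
from h import *
go([537.2,-224,166],1.2)
```

```text
t 6.63 pos [ 531.  -124.1  166.6] rot [-3.1413e+00  2.0000e-04  1.0131e+00] F [-0.5  0.1 -0.7] w 33.8
turn [-2.000e-02  1.000e-02 -1.071e+01] shift [-81.5  58.1   0.6] rows 2.4012695445811625 1.4956400878150717
```

Run:
```python
from h import *
go([517,-275,150],1.2)
```

```text
t 6.63 pos [ 531.  -124.1  166.6] rot [-3.1413e+00  2.0000e-04  1.0131e+00] F [-0.5  0.1 -0.7] w 33.8
turn [-2.000e-02  1.000e-02 -1.071e+01] shift [-135.5   68.    16.6] rows 3.657020846437816 1.4956400878150717
```

send_rows([
  [[0,0,-4,-35,18,4,1],[0,0,-8,-70,36,8,1],[0,0,-10.7,-105,54,12,1],[0,0,-10.7,-130,66,16,1],[0,0,-10.7,-135,68,16,1]],
])

```text
time: 7.05
tool_pos: [515.8, -277.3, 149.4]
tcp_rot: [-3.14, 0.001, 1.193]
contact_force: [0.2, 0.2, -2.6]
grip_width: 34.0
```

send_rows([
  [[0,0,0,0,0,0,1],[0,0,0,0,0,0,1],[0,0,0,0,0,0,1]],
])

```text
time: 7.3
tool_pos: [517.6, -271.3, 150.8]
tcp_rot: [-3.141, -0.001, 1.198]
contact_force: [-0.2, -0.0, -1.4]
grip_width: 33.7
```

Run:
```python
from h import *
import pickle
o=get_obs();M=camera_model('wrist');im=capture('wrist');save('w6',im);pickle.dump((M,im),open('w6.pkl','wb'))
print(o['tool_pos'],o['tcp_rot'],o['dq'].round(3),o['contact_force'])
```

```text
[ 517.55247954 -271.2501059   150.79571717] [-3.14136401e+00 -5.47040680e-04  1.19844421e+00] [ 0.009 -0.004 -0.003 -0.002 -0.001 -0.005] [-0.18301819 -0.00925604 -1.41929321]
```

View pics/w6.png

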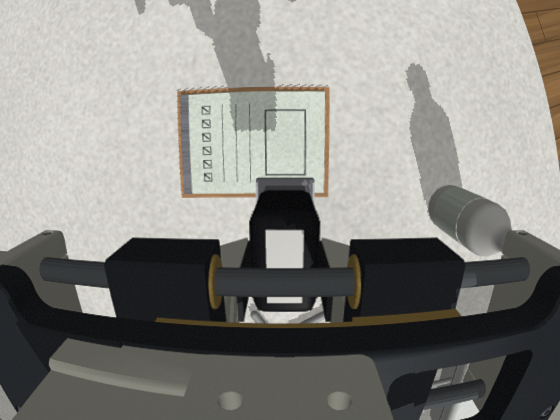

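Run:
```python
from h import *
im=cv2.imread('pics/w6.png');cv2.imwrite('pics/w6z.png',cv2.resize(im[75:205,170:340],None,fx=4.6,fy=4.6,interpolation=cv2.INTER_CUBIC))
```

```text
(no output)
```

View pics/w6z.png

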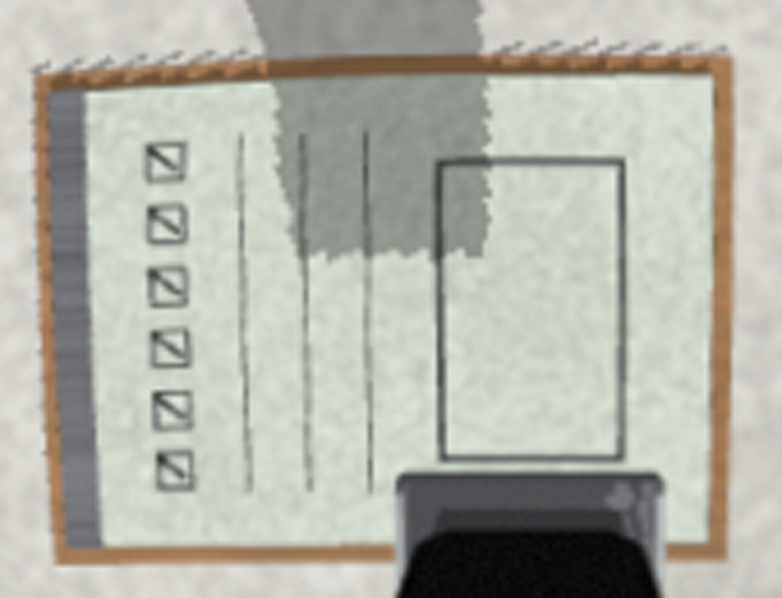

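Run:
```python
import fitpad as F; from h import *
import pickle
from scipy.optimize import least_squares
M,im=pickle.load(open('w6.pkl','rb'));F.M=M
f=lambda P:[((y+.5)/4.6-.5+75,(x+.5)/4.6-.5+170) for x,y in P]
F.box=f([(437,161),(624,159),(623,458),(441,458)]);F.sl=f([(48,92),(714,73),(708,545),(63,548)]);F.cb=f([(36,77),(733,57),(726,558),(57,562)])
r=least_squares(F.model,[505,-210,1.2,8],loss='soft_l1');x,y,a,z=r.x
print(r.x,np.abs(r.fun).max(),'box',x+34*np.sin(a),y-34*np.cos(a))
print(np.mean([atz('wrist',o,z,M)[:2] for o in F.box],0))
o,R=tool()
for p in f([(397,474),(664,474)]): print(R.T@(atz('wrist',p,o['tool_pos'][2]-42.5,M)-o['tool_pos']))
# zoom check lines
for zz in (5,8,12,16):
  F2=lambda p:F.model([*p,zz]); q=least_squares(F2,[505,-210,1.2],loss='soft_l1'); print(zz,q.cost,q.x)
b=np.array([x+34*np.sin(a),y-34*np.cos(a)]);go([*b,80],a)
```

```text
[ 505.39933064 -211.85178357    1.20213939    8.32405575] 0.7085735103114388 box 537.1149447053996 -224.10412312682962
[ 537.21516168 -224.0125755 ]
[ 31.09273948 -19.94861654  42.50806397]
[31.08333525 21.34937258 42.51129519]
5 2.5705712656787227 [ 505.31613858 -211.9591018     1.20247428]
8 1.08264437631595 [ 505.38931109 -211.86164125    1.20215155]
12 2.92503686203212 [ 505.50029249 -211.7693332     1.20264868]
16 8.037300705287194 [ 505.5317531  -211.73499116    1.20331996]
t 7.35 pos [ 517.7 -271.2  150.9] rot [ 3.1415e+00 -3.0000e-04  1.1991e+00] F [ 0.4  0.  -0.8] w 33.7
turn [ 0.   -0.02 -0.18] shift [50.9  1.  70.9] rows 2.0935419943371447 0.024717473923396266
```

send_rows([
  [[0,0,0,20,0,20,1],[0,0,0,40,0,40,1],[0,0,0,51,0.4,62,1],[0,0,0,51,0.4,76,1],[0,0,0,51,0.4,80,1]],
])

```text
time: 7.77
tool_pos: [535.5, -222.4, 68.5]
tcp_rot: [-3.137, -0.001, 1.201]
contact_force: [-0.9, -0.1, -1.4]
grip_width: 33.7
```

send_rows([
  [[0,0,0,0,0,0,1],[0,0,0,0,0,0,1],[0,0,0,0,0,0,1],[0,0,0,0,0,0,1]],
])

```text
time: 8.1
tool_pos: [537.0, -226.0, 72.0]
tcp_rot: [3.139, 0.0, 1.197]
contact_force: [-0.2, -0.2, -1.1]
grip_width: 33.9
```

Run:
```python
from h import *
go([537.2,-224.1,60],1.202)
o,R=tool();print('moment',o['moment'].round(2));b=R@np.array([0,.7,0])+o['tool_pos'];print('stamp axis',b)
save('w7',capture('wrist')); save('c7',cv2.resize(capture('scene')[190:310,150:290],None,fx=5,fy=5,interpolation=cv2.INTER_CUBIC))
save('s7',cv2.resize(capture('side')[130:230,240:380],None,fx=5,fy=5,interpolation=cv2.INTER_CUBIC))
for i in range(3):
  print(get_obs()['contact_force'].round(2))
```

```text
t 8.1 pos [ 537. -226.   72.] rot [3.1392e+00 5.0000e-04 1.1971e+00] F [-0.2 -0.2 -1.1] w 33.9
turn [ 0.14  0.03 -0.28] shift [ 1.9 -0.5 12. ] rows 0.29077645364522536 0.0441579803470852
moment [-0.05 -0.08 -0.  ]
stamp axis [ 537.60492538 -226.26264178   71.97360793]
[ 0.77  0.26 -1.93]
[ 0.77  0.26 -1.93]
[ 0.77  0.26 -1.93]
```

View pics/c7.png

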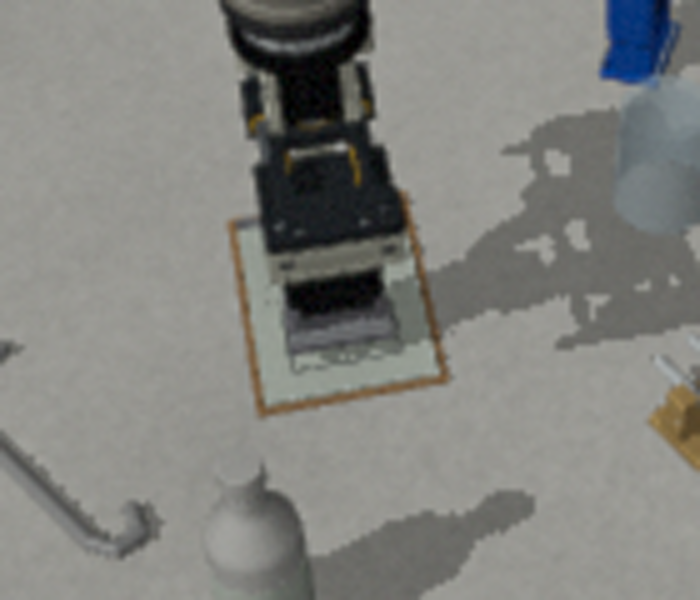

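View pics/s7.png

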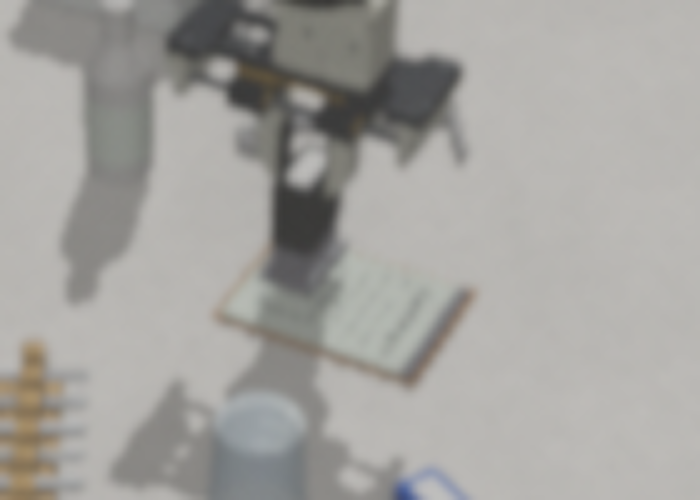

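View pics/w7.png

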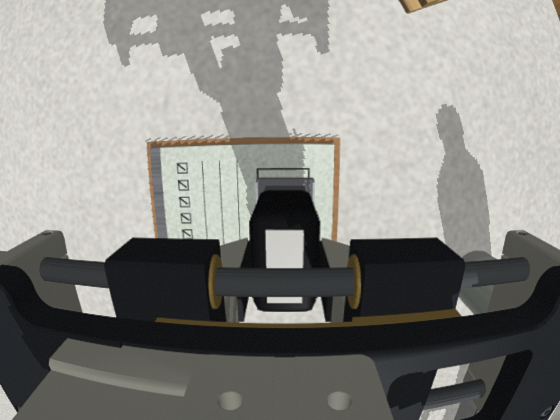

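send_rows([
  [[0,0,0,0,0,2,1],[0,0,0,0,0,4,1],[0,0,0,0,0,6,1],[0,0,0,0,0,6,1],[0,0,0,0,0,6,1]],
])

```text
time: 8.67
tool_pos: [536.2, -225.4, 64.3]
tcp_rot: [-3.141, -0.0, 1.197]
contact_force: [0.2, 0.2, -1.2]
grip_width: 33.8
```

Run:
```python
from h import *
o,R=tool();b=R@np.array([0,.7,0])+o['tool_pos'];print('stamp axis',b)
print(R.T@(np.array([537.2,-224.1,60])-b)); go([537.2,-224.1,60],1.202);print(o['dq'].round(4))
```

```text
stamp axis [ 536.81504573 -225.63238324   64.33303196]
[ 1.56709291 -0.19833799  4.33317851]
t 8.67 pos [ 536.2 -225.4   64.3] rot [-3.141  -0.      1.1973] F [ 0.2  0.2 -1.2] w 33.8
turn [-0.03 -0.   -0.27] shift [1.6 0.5 4.3] rows 0.11115277607593374 0.03807195709468185
[ 0.0006 -0.004  -0.0031  0.0007  0.0027  0.0011]
```

send_rows([
  [[0,0,-0.3,1.5,-0.2,1,1],[0,0,-0.3,1.5,-0.2,2,1],[0,0,-0.3,1.5,-0.2,3,1],[0,0,-0.3,1.5,-0.2,3.5,1],[0,0,-0.3,1.5,-0.2,3.5,1]],
])

```text
time: 9.08
tool_pos: [536.6, -223.9, 61.0]
tcp_rot: [-3.141, 0.0, 1.203]
contact_force: [-0.1, 0.9, -1.4]
grip_width: 34.0
```

send_rows([
  [[0,0,0,0,0,0.5,1],[0,0,0,0,0,1,1],[0,0,0,0,0,1.5,1],[0,0,0,0,0,1.5,1]],
])

```text
time: 9.42
tool_pos: [536.7, -224.0, 59.5]
tcp_rot: [-3.142, 0.0, 1.203]
contact_force: [-0.1, 0.3, -1.5]
grip_width: 33.8
```

send_rows([
  [[0,0,0,0,0,0.5,1],[0,0,0,0,0,1,1],[0,0,0,0,0,1.5,1],[0,0,0,0,0,1.5,1]],
])

```text
time: 9.75
tool_pos: [536.6, -223.9, 58.0]
tcp_rot: [-3.141, 0.0, 1.203]
contact_force: [-0.8, -1.1, -1.5]
grip_width: 33.9
```

send_rows([
  [[0,0,0,0,0,0.5,1],[0,0,0,0,0,1,1],[0,0,0,0,0,1,1]],
])

```text
time: 10.0
tool_pos: [536.6, -223.9, 57.0]
tcp_rot: [-3.141, 0.0, 1.203]
contact_force: [0.4, 0.5, -2.1]
grip_width: 33.6
```

send_rows([
  [[0,0,0,0,0,0.5,1],[0,0,0,0,0,1,1],[0,0,0,0,0,1,1]],
])

```text
time: 10.25
tool_pos: [536.6, -223.9, 56.0]
tcp_rot: [-3.141, 0.0, 1.203]
contact_force: [0.0, 0.9, -1.3]
grip_width: 33.6
```

send_rows([
  [[0,0,0,0,0,0.5,1],[0,0,0,0,0,1,1],[0,0,0,0,0,1,1]],
])

```text
time: 10.5
tool_pos: [536.7, -224.0, 55.1]
tcp_rot: [3.141, 0.0, 1.203]
contact_force: [0.0, -0.1, -1.9]
grip_width: 33.4
```

send_rows([
  [[0,0,0,0,0,0.5,1],[0,0,0,0,0,1,1],[0,0,0,0,0,1,1]],
])

```text
time: 10.75
tool_pos: [536.8, -224.0, 54.5]
tcp_rot: [3.141, 0.0, 1.203]
contact_force: [-0.5, 0.8, 3.1]
grip_width: 33.5
```

send_rows([
  [[0,0,0,0,0,0.5,1],[0,0,0,0,0,1,1],[0,0,0,0,0,1,1]],
])

```text
time: 11.0
tool_pos: [536.8, -224.0, 53.3]
tcp_rot: [3.141, 0.0, 1.203]
contact_force: [-0.3, 0.5, 2.5]
grip_width: 33.8
```

Run:
```python
from h import *
im=capture('wrist');save('w8',cv2.resize(im[120:320,180:400],None,fx=3.5,fy=3,interpolation=cv2.INTER_CUBIC))
save('c8',cv2.resize(capture('scene')[210:290,180:260],None,fx=7,fy=7,interpolation=cv2.INTER_CUBIC))
```

```text
(no output)
```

View pics/w8.png

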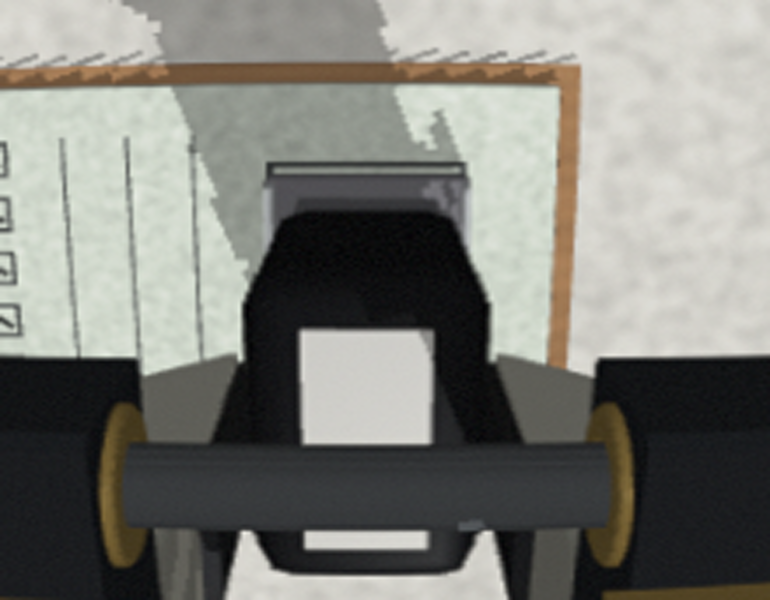

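View pics/c8.png

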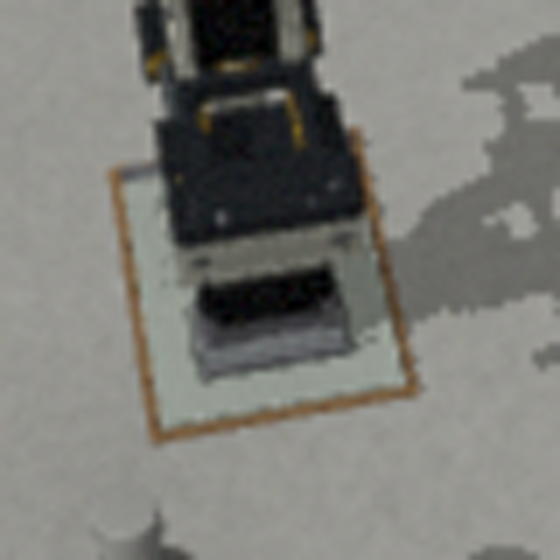

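send_rows([
  [[0,0,0,0,0,1,1],[0,0,0,0,0,2,1],[0,0,0,0,0,3,1],[0,0,0,0,0,4,1],[0,0,0,0,0,5,1]],
])

```text
time: 11.52
tool_pos: [536.9, -224.0, 48.2]
tcp_rot: [3.141, 0.0, 1.203]
contact_force: [0.3, 0.5, 6.2]
grip_width: 33.4
```

send_rows([
  [[0,0,0,0,0,1,1],[0,0,0,0,0,2,1],[0,0,0,0,0,3,1],[0,0,0,0,0,4,1],[0,0,0,0,0,4,1]],
])

```text
time: 11.93
tool_pos: [536.9, -224.1, 44.3]
tcp_rot: [3.141, 0.0, 1.203]
contact_force: [-0.1, 1.5, 5.7]
grip_width: 33.6
```

send_rows([
  [[0,0,0,0,0,0.5,1],[0,0,0,0,0,1,1],[0,0,0,0,0,1.5,1],[0,0,0,0,0,2,1],[0,0,0,0,0,2,1]],
])

```text
time: 12.35
tool_pos: [536.9, -224.1, 42.4]
tcp_rot: [3.141, 0.0, 1.203]
contact_force: [-0.5, 0.8, 6.5]
grip_width: 33.8
```

send_rows([
  [[0,0,0,0,0,0.3,1],[0,0,0,0,0,0.6,1],[0,0,0,0,0,0.6,1],[0,0,0,0,0,0.6,1]],
])

```text
time: 12.68
tool_pos: [536.9, -224.1, 41.9]
tcp_rot: [3.141, 0.0, 1.203]
contact_force: [-0.4, 1.5, 7.1]
grip_width: 33.3
```

send_rows([
  [[0,0,0,0,0,0.3,1],[0,0,0,0,0,0.4,1],[0,0,0,0,0,0.4,1]],
])

```text
time: 12.93
tool_pos: [536.9, -224.1, 41.5]
tcp_rot: [3.141, 0.0, 1.203]
contact_force: [-0.7, 0.7, 8.1]
grip_width: 33.5
```

send_rows([
  [[0,0,0,0,0,0.2,1],[0,0,0,0,0,0.4,1],[0,0,0,0,0,0.4,1]],
])

```text
time: 13.18
tool_pos: [536.9, -224.1, 41.1]
tcp_rot: [3.141, 0.0, 1.203]
contact_force: [-1.6, -0.3, 8.3]
grip_width: 33.3
```

send_rows([
  [[0,0,0,0,0,0.2,1],[0,0,0,0,0,0.3,1],[0,0,0,0,0,0.3,1]],
])

```text
time: 13.43
tool_pos: [536.9, -224.1, 41.0]
tcp_rot: [3.141, 0.0, 1.203]
contact_force: [-1.1, 1.5, 8.0]
grip_width: 33.5
```

send_rows([
  [[0,0,0,0,0,0.2,1],[0,0,0,0,0,0.3,1],[0,0,0,0,0,0.3,1]],
])

```text
time: 13.68
tool_pos: [537.0, -224.1, 41.0]
tcp_rot: [3.141, 0.0, 1.203]
contact_force: [-2.1, 1.4, 10.7]
grip_width: 33.7
```

send_rows([
  [[0,0,0,0,0,0.2,1],[0,0,0,0,0,0.2,1],[0,0,0,0,0,0.2,1]],
])

```text
time: 13.93
tool_pos: [537.0, -224.1, 40.9]
tcp_rot: [3.141, 0.0, 1.203]
contact_force: [-2.1, 0.7, 10.6]
grip_width: 33.8
```

send_rows([
  [[0,0,0,0,0,0,1],[0,0,0,0,0,0,1],[0,0,0,0,0,0,1],[0,0,0,0,0,0,1],[0,0,0,0,0,0,1]],
])

```text
time: 14.35
tool_pos: [537.0, -224.1, 40.9]
tcp_rot: [3.141, 0.0, 1.203]
contact_force: [-2.4, 0.2, 11.4]
grip_width: 34.0
```

Run:
```python
from h import *
im=capture('wrist');save('w9',cv2.resize(im[120:320,180:400],None,fx=3.5,fy=3,interpolation=cv2.INTER_CUBIC))
for i in range(4): capture('side');print(get_obs()['contact_force'].round(2),get_obs()['tool_pos'].round(2))
```

```text
[-1.34  1.39 10.85] [ 536.97 -224.1    40.9 ]
[-1.94  1.46 11.56] [ 536.99 -224.08   40.92]
[-2.45  1.62 11.02] [ 536.98 -224.09   40.9 ]
[-0.47  1.27 10.4 ] [ 536.99 -224.11   40.92]
```

View pics/w9.png

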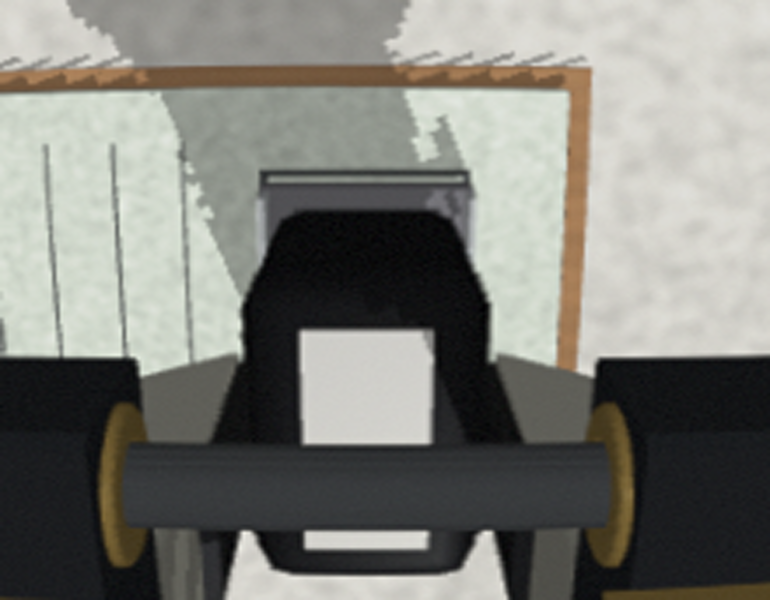

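The cap has bottomed: z stalls at 40.9, which is about 14 mm below first contact, and the pad load is about 12.5 N. I held it there for about 1 s and am now letting it up.

send_rows([
  [[0,0,0,0,0,-1,1],[0,0,0,0,0,-3,1],[0,0,0,0,0,-5,1],[0,0,0,0,0,-7,1],[0,0,0,0,0,-9,1]],
])

```text
time: 15.02
tool_pos: [536.8, -224.0, 49.1]
tcp_rot: [3.141, 0.0, 1.203]
contact_force: [-0.7, 0.4, 4.0]
grip_width: 33.6
```

send_rows([
  [[0,0,0,0,0,-1.5,1],[0,0,0,0,0,-3,1],[0,0,0,0,0,-4.5,1],[0,0,0,0,0,-6,1],[0,0,0,0,0,-8,1]],
])

```text
time: 15.43
tool_pos: [536.3, -223.8, 56.4]
tcp_rot: [-3.14, -0.0, 1.203]
contact_force: [-0.2, 0.6, -1.0]
grip_width: 33.6
```

send_rows([
  [[0,0,0,0,0,-10,1],[0,0,0,0,0,-30,1],[0,0,0,0,0,-60,1],[0,0,0,0,0,-90,1],[0,0,0,0,0,-110,1]],
])

```text
time: 15.85
tool_pos: [537.1, -224.2, 170.0]
tcp_rot: [3.139, 0.0, 1.203]
contact_force: [1.5, 0.0, -1.4]
grip_width: 33.7
```

Run:
```python
from h import *
save('w10',capture('wrist'));save('c10',cv2.resize(capture('scene')[200:290,170:270],None,fx=6,fy=6,interpolation=cv2.INTER_CUBIC))
go([515.1,185.9,160],.4522)
```

```text
t 15.95 pos [ 538.4 -224.9  171.1] rot [3.1343e+00 1.3000e-03 1.2026e+00] F [-0.3 -0.2 -1.7] w 33.8
turn [ 0.43 -0.09 43.  ] shift [ 374.9 -169.7    9.4] rows 9.871530808778216 6.005529544257287
```

View pics/w10.png

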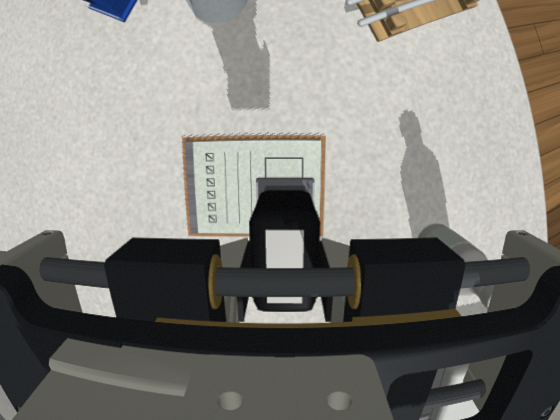

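View pics/c10.png

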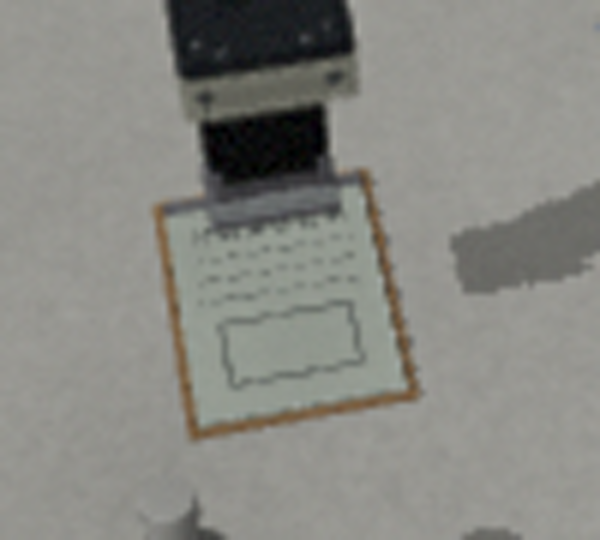

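No ink shows in the box in the scene view. I'll check the achieved stroke geometrically from the foot edge before deciding anything.

Run:
```python
from h import *
o,R=tool();M=camera_model('wrist')
# camera fixed in tool frame
for s in (0,1.4,10,12,13,14):
    print(s,[proj('wrist',R@np.array([31,y,42.5-s])+o['tool_pos'],M).round(2).tolist() for y in (-20.3,21.7)])
a=cv2.imread('pics/w8.png');b=cv2.imread('pics/w9.png')
cv2.imwrite('pics/cmp.png',np.hstack([a[120:270,200:530],b[120:270,200:530]]))
for im in (a,b): print(cv2.cvtColor(im,6)[150:215:2,370].tolist())
```

```text
0 [[177.9, 255.28], [177.92, 314.26]]
1.4 [[178.23, 255.11], [178.24, 314.44]]
10 [[180.32, 254.01], [180.34, 315.58]]
12 [[180.83, 253.74], [180.85, 315.86]]
13 [[181.09, 253.6], [181.1, 316.0]]
14 [[181.35, 253.47], [181.36, 316.15]]
[148, 147, 147, 147, 140, 122, 73, 54, 83, 119, 139, 126, 85, 62, 72, 76, 80, 81, 81, 81, 81, 81, 80, 76, 66, 56, 53, 55, 54, 47, 34, 20, 12]
[148, 148, 149, 150, 150, 148, 147, 144, 136, 118, 81, 53, 69, 106, 133, 135, 104, 66, 66, 74, 79, 80, 81, 82, 81, 80, 80, 81, 75, 62, 41, 18, 8]
```

View pics/cmp.png

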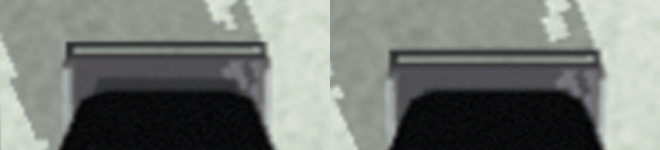

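Run:
```python
from h import *
go([461,159.7,170],.46)
```

```text
t 15.95 pos [ 538.4 -224.9  171.1] rot [3.1343e+00 1.3000e-03 1.2026e+00] F [-0.3 -0.2 -1.7] w 33.8
turn [ 0.43 -0.09 42.55] shift [ 331.  -210.7   -0.9] rows 9.408878374711938 5.94311556833855
```

send_rows([
  [[0,0,2,12,-8,0,1],[0,0,5,35,-22,0,1],[0,0,9,60,-38,0,1],[0,0,13,87,-55,0,1],[0,0,17,114,-72,0,1]],
])

```text
time: 16.37
tool_pos: [509.0, -90.3, 165.3]
tcp_rot: [-3.139, 0.001, 0.902]
contact_force: [1.0, 0.2, -1.3]
grip_width: 33.7
```

Run:
```python
from h import *
go([461,159.7,170],.46)
```

```text
t 16.37 pos [509.  -90.3 165.3] rot [-3.1387e+00  1.1000e-03  9.0150e-01] F [ 1.   0.2 -1.3] w 33.7
turn [-0.15  0.1  25.3 ] shift [ 166.3 -192.8   -4.3] rows 6.107048579108676 3.533249056517121
```

send_rows([
  [[0,0,5,24,-28,0,1],[0,0,10,50,-58,-1,1],[0,0,15,77,-89,-2,1],[0,0,20,104,-121,-3,1],[0,0,25,130,-150,-4,1]],
])

```text
time: 16.78
tool_pos: [470.7, 105.0, 169.7]
tcp_rot: [-3.14, 0.003, 0.465]
contact_force: [0.3, 0.7, -1.1]
grip_width: 34.1
```

Run:
```python
from h import *
go([461,159.7,160],.46)
```

```text
t 16.78 pos [470.7 105.  169.7] rot [-3.1404e+00  2.6000e-03  4.6500e-01] F [ 0.3  0.7 -1.1] w 34.1
turn [-0.07  0.15  0.28] shift [ 15.9 -53.3   9.7] rows 1.3530507061394113 0.04590669878674071
```

send_rows([
  [[0,0,0.2,6,-20,3,1],[0,0,0.2,12,-40,6,1],[0,0,0.2,15,-51,9,1],[0,0,0.2,15,-51,9,1],[0,0,0.2,15,-51,9,1]],
])

```text
time: 17.2
tool_pos: [462.5, 155.2, 161.0]
tcp_rot: [-3.142, 0.002, 0.467]
contact_force: [0.5, -0.9, -2.2]
grip_width: 33.7
```

send_rows([
  [[0,0,0,0,0,0,1],[0,0,0,0,0,0,1],[0,0,0,0,0,0,1]],
])

```text
time: 17.45
tool_pos: [463.4, 154.4, 161.9]
tcp_rot: [3.141, -0.0, 0.464]
contact_force: [0.1, -0.2, -0.9]
grip_width: 33.7
```

Run:
```python
from h import *
import pickle
o=get_obs();M=camera_model('wrist');im=capture('wrist');save('w11',im);pickle.dump((M,im,o),open('w11.pkl','wb'))
print(o['tool_pos'],o['tcp_rot'],o['dq'].round(3),o['contact_force'])
save('w11z',cv2.resize(im[30:200,200:340],None,fx=4,fy=3.5,interpolation=cv2.INTER_CUBIC))
```

```text
[463.37750662 154.417453   161.93985699] [ 3.14133294e+00 -2.21024682e-05  4.64404248e-01] [ 0.002 -0.002 -0.001  0.001 -0.001  0.002] [ 0.14696719 -0.15599822 -0.91888659]
```

View pics/w11.png

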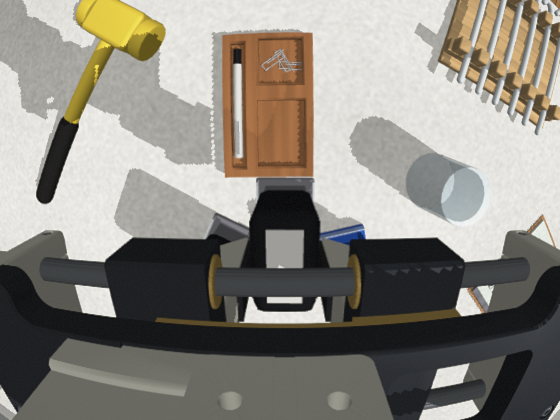

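View pics/w11z.png

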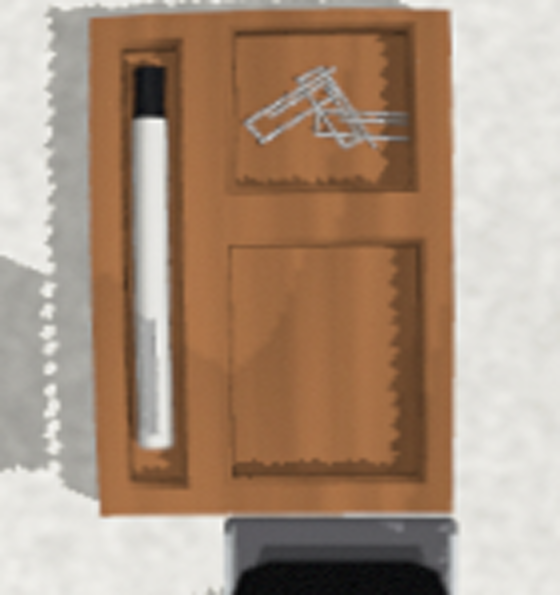

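Run:
```python
from h import *
import pickle
from scipy.optimize import least_squares
M,im,o=pickle.load(open('w11.pkl','rb'))
f=lambda P:[((y+.5)/3.5-.5+30,(x+.5)/4-.5+200) for x,y in P]
cd=f([(90,17),(449,10),(452,513),(101,515)]);wl=f([(229,242),(426,241),(424,480),(232,478)])
C=[(75,46),(75,-46),(-75,-46),(-75,46)]
def res(p,obs,C):
    x,y,a=p[:3];c,s=np.cos(a),np.sin(a)
    return np.concatenate([proj('wrist',(x+c*q[0]-s*q[1],y+s*q[0]+c*q[1],16),M)-q2 for q,q2 in zip(C,obs)])
r=least_squares(res,[530,210,.5],args=(cd,C));print('caddy',r.x,r.fun.round(2))
L=np.array([atz('wrist',p,16,M)[:2] for p in wl]);print(L.mean(0),[np.linalg.norm(L[i]-L[(i+1)%4]).round(1) for i in range(4)])
W=[(34.7,24.7),(34.7,-24.7),(-34.7,-24.7),(-34.7,24.7)]
r2=least_squares(res,[515,186,.46],args=(wl,W));print('well',r2.x,r2.fun.round(2))
x,y,a=r.x;v=r2.x[:2]-[x,y];c,s=np.cos(a),np.sin(a);print('in caddy',c*v[0]+s*v[1],-s*v[0]+c*v[1])
R=Rn.from_euler('xyz',o['tcp_rot']).as_matrix()
for p in f([(227,519),(457,519)]): print(R.T@(atz('wrist',p,o['tool_pos'][2]-42.5,M)-o['tool_pos']))
go([515.1,185.9,120],.4522)
```

```text
caddy [5.36457282e+02 2.10254192e+02 4.72881052e-01] [ 0.07 -0.15 -0.23  0.36 -0.13  0.25  0.3  -0.46]
[516.18579287 184.1011654 ] [np.float64(49.5), np.float64(70.0), np.float64(49.3), np.float64(69.2)]
well [5.16184896e+02 1.84104012e+02 4.63935313e-01] [-0.01  0.11  0.22  0.   -0.39 -0.01  0.19 -0.1 ]
in caddy -29.957869014521997 -14.047334311185978
[ 31.06725113 -20.01358486  42.49549032]
[31.08205636 20.92065044 42.5061218 ]
t 17.5 pos [463.3 154.5 162. ] rot [ 3.1414 -0.      0.4645] F [ 0.2  0.4 -1.2] w 33.4
turn [ 0.01 -0.    0.71] shift [60.3 -4.9 42. ] rows 1.7661568481167953 0.09860164063138392
```

Run:
```python
from h import *
go([516.0,184.5,76],.469)
```

```text
t 17.5 pos [463.3 154.5 162. ] rot [ 3.1414 -0.      0.4645] F [ 0.2  0.4 -1.2] w 33.4
turn [ 0.01 -0.   -0.26] shift [60.5 -3.2 86. ] rows 2.521968194343913 0.03590731028803149
```

send_rows([
  [[0,0,-0.3,20,-1,10,1],[0,0,-0.3,40,-2,30,1],[0,0,-0.3,55,-3,50,1],[0,0,-0.3,60.5,-3.2,70,1],[0,0,-0.3,60.5,-3.2,82,1]],
])

```text
time: 17.92
tool_pos: [516.1, 185.3, 77.8]
tcp_rot: [-3.141, 0.001, 0.471]
contact_force: [-0.7, -0.5, -1.6]
grip_width: 33.8
```

send_rows([
  [[0,0,0,0,0,0,1],[0,0,0,0,0,0,1],[0,0,0,0,0,0,1],[0,0,0,0,0,0,1],[0,0,0,0,0,0,1]],
])

```text
time: 18.33
tool_pos: [516.3, 185.4, 81.1]
tcp_rot: [3.141, -0.002, 0.471]
contact_force: [0.2, -0.3, -1.0]
grip_width: 33.6
```

send_rows([
  [[0,0,0,0,0,0,1],[0,0,0,0,0,0,1],[0,0,0,0,0,0,1]],
])

```text
time: 18.58
tool_pos: [515.7, 185.5, 80.3]
tcp_rot: [3.141, -0.001, 0.471]
contact_force: [-0.2, -0.1, -1.7]
grip_width: 33.2
```

Run:
```python
from h import *
go([516.0,184.5,76],.469)
save('w12',capture('wrist'))
```

```text
t 18.58 pos [515.7 185.5  80.3] rot [ 3.1413e+00 -5.0000e-04  4.7130e-01] F [-0.2 -0.1 -1.7] w 33.2
turn [ 0.01 -0.03  0.13] shift [-0.2  1.   4.3] rows 0.10488684008811767 0.018993603743139322
```

View pics/w12.png

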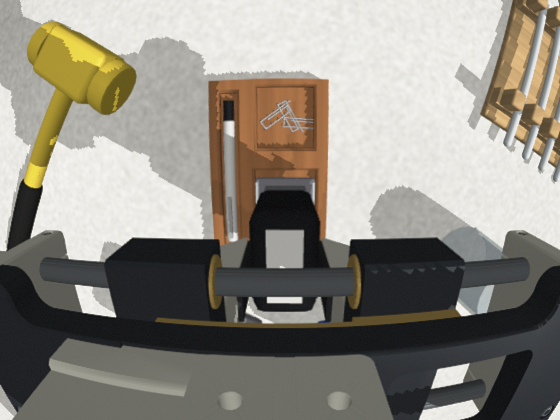

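send_rows([
  [[0,0,0,0,1,3,1],[0,0,0,0,1,6,1],[0,0,0,0,1,9,1],[0,0,0,0,1,11,1],[0,0,0,0,1,11,1]],
])

```text
time: 19.05
tool_pos: [515.6, 184.5, 68.1]
tcp_rot: [-3.141, 0.001, 0.471]
contact_force: [0.3, -0.1, -0.9]
grip_width: 33.6
```

send_rows([
  [[0,0,0,0,0,1,1],[0,0,0,0,0,2,1],[0,0,0,0,0,3,1],[0,0,0,0,0,4,1],[0,0,0,0,0,4,1]],
])

```text
time: 19.47
tool_pos: [516.0, 184.6, 64.7]
tcp_rot: [3.142, 0.0, 0.471]
contact_force: [0.8, 0.2, -1.2]
grip_width: 33.6
```

send_rows([
  [[0,0,0,0,0,1,1],[0,0,0,0,0,2,1],[0,0,0,0,0,3,1],[0,0,0,0,0,4,1],[0,0,0,0,0,4,1]],
])

```text
time: 19.88
tool_pos: [515.9, 184.5, 60.7]
tcp_rot: [-3.142, 0.0, 0.471]
contact_force: [0.0, 0.6, -1.6]
grip_width: 33.5
```

Below the rim, no side force.

send_rows([
  [[0,0,0,0,0,1,1],[0,0,0,0,0,2,1],[0,0,0,0,0,3,1],[0,0,0,0,0,3,1],[0,0,0,0,0,3,1]],
])

```text
time: 20.3
tool_pos: [516.0, 184.6, 57.8]
tcp_rot: [3.142, 0.0, 0.471]
contact_force: [0.1, -0.2, -2.1]
grip_width: 33.8
```

send_rows([
  [[0,0,0,0,0,0.5,1],[0,0,0,0,0,0.8,1],[0,0,0,0,0,0.8,1]],
])

```text
time: 20.55
tool_pos: [516.1, 184.6, 57.1]
tcp_rot: [3.142, 0.0, 0.471]
contact_force: [0.3, -0.1, -1.7]
grip_width: 33.3
```

send_rows([
  [[0,0,0,0,0,0.3,1],[0,0,0,0,0,0.6,1],[0,0,0,0,0,0.6,1]],
])

```text
time: 20.8
tool_pos: [516.1, 184.6, 56.6]
tcp_rot: [3.141, -0.0, 0.471]
contact_force: [-0.0, -0.4, -0.7]
grip_width: 33.6
```

send_rows([
  [[0,0,0,0,0,0.3,1],[0,0,0,0,0,0.4,1],[0,0,0,0,0,0.4,1]],
])

```text
time: 21.05
tool_pos: [516.3, 184.6, 56.5]
tcp_rot: [3.141, -0.001, 0.471]
contact_force: [-0.4, -0.5, 1.7]
grip_width: 33.7
```

send_rows([
  [[0,0,0,0,0,0,0.2],[0,0,0,0,0,0,0.1],[0,0,0,0,0,0,0],[0,0,0,0,0,0,-0.5],[0,0,0,0,0,0,-1]],
])

```text
time: 21.47
tool_pos: [516.0, 184.6, 56.0]
tcp_rot: [3.142, 0.0, 0.471]
contact_force: [0.5, -0.3, 0.1]
grip_width: 54.9
```

send_rows([
  [[0,0,0,0,0,0,-1],[0,0,0,0,0,0,-1],[0,0,0,0,0,0,-1],[0,0,0,0,0,0,-1],[0,0,0,0,0,0,-1]],
])

```text
time: 21.88
tool_pos: [516.1, 184.6, 56.1]
tcp_rot: [3.141, 0.0, 0.471]
contact_force: [-0.4, 0.4, -0.5]
grip_width: 87.8
```

send_rows([
  [[0,0,0,0,0,-8,-1],[0,0,0,0,0,-25,-1],[0,0,0,0,0,-60,-1],[0,0,0,0,0,-100,-1],[0,0,0,0,0,-130,-1]],
])

```text
time: 22.3
tool_pos: [516.5, 184.7, 189.6]
tcp_rot: [3.141, -0.002, 0.471]
contact_force: [0.7, 0.1, 0.4]
grip_width: 92.0
```

Run:
```python
from h import *
o=get_obs();print(o['time'],o['tool_pos'],o['contact_force'],o['grip_width'])
save('w13',capture('wrist'));s=capture('side')
save('s13',cv2.resize(s[150:320,200:400],None,fx=3.5,fy=3.5,interpolation=cv2.INTER_CUBIC))
c=capture('scene');save('c13',cv2.resize(c[130:300,180:370],None,fx=4,fy=3.5,interpolation=cv2.INTER_CUBIC))
```

```text
22.3 [516.5128098  184.70329774 189.56387275] [0.65091404 0.09569175 0.35803545] 91.97029745714116
```

View pics/w13.png

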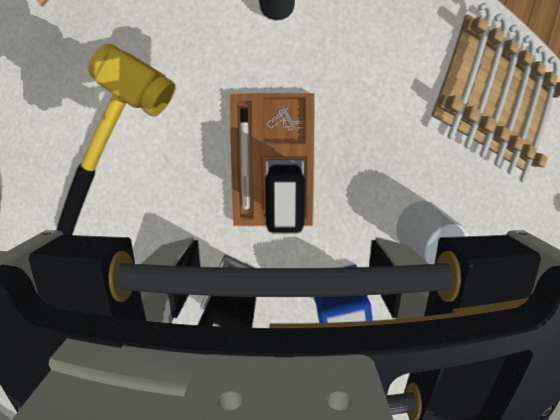

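View pics/s13.png

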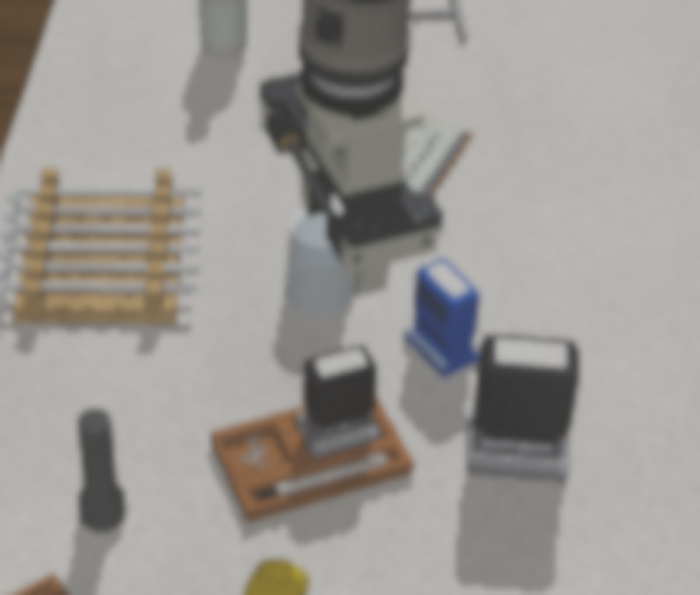

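View pics/c13.png

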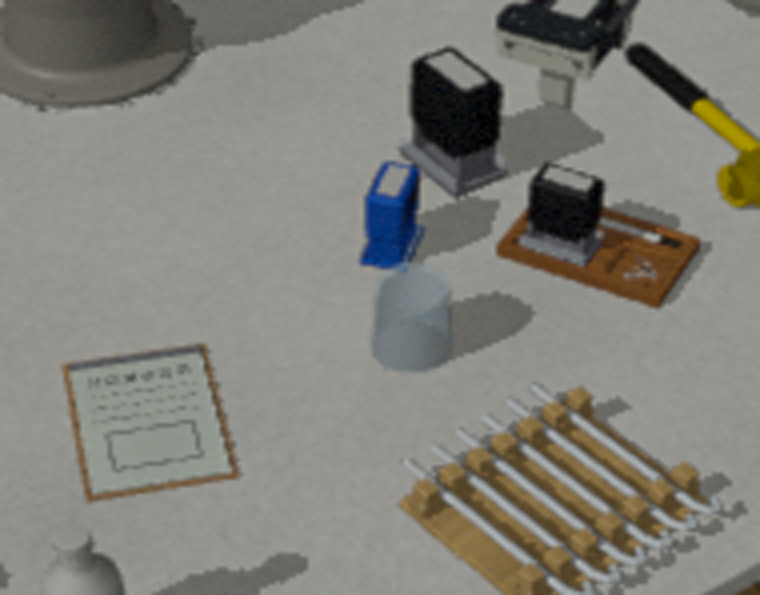

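The stamp stands flat in its well, at wrist (197,285). The bystanders haven't moved, and nothing touches the gripper. I'll let the arm settle and hand in.

send_rows([
  [[0,0,0,0,0,0,-1],[0,0,0,0,0,0,-1],[0,0,0,0,0,0,-1],[0,0,0,0,0,0,-1],[0,0,0,0,0,0,-1]],
])

```text
time: 22.87
tool_pos: [515.7, 184.5, 185.2]
tcp_rot: [-3.141, 0.002, 0.471]
contact_force: [0.2, -0.3, -0.8]
grip_width: 91.8
```

```bash
python3 -c "
from h import *
print(close_job())"
```

```text
the job is handed in; nothing more can be done
None
```

The job is handed in at about 23 s, but no ink shows in the box afterwards in the scene camera picture. I could not tell whether the simulator draws ink at all, and I relied on the force and stroke readings rather than pressing a second time.

- **Pressing:** I took the smaller black stamp from the larger caddy and stood it in the box, within about 1 mm of centre by the calibration. I then pressed the cap while still gripping it. Its travel stopped at about 13.9 mm and the force then rose steeply, so it reached its stop. I held it there for about a second, with the pad carrying about 12.5 N against the 20 N limit.
- **Stroke check:** The wrist picture gave a rougher figure of about 13.3 mm (±1 mm), which fits the stop at 14 mm.
- **Return:** I set the stamp back in its well with only light contact on the floor, then released it and backed off. The last pictures show it standing flat in the well, with nothing touching the gripper. The mallet, tumbler and torch look unmoved; of the hook and bottle, the last pictures show only parts, with no sign of movement.

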